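# Fit the disc, shut the guard and set the clamp of a bench polisher

### The job

Make the bench polisher ready and start it: lay the loose polishing disc (the one with a hub) flat in the round mouth of the machine, hub up, and push the sliding guard over it until it is fully shut. Then reach through the slot in the guard and turn the recessed clamp knob counterclockwise (seen from above) to its stop by its pointer, and last press the start button right down and let go. Leave the other things on the bench where they are.

Things in the scene. Friction and masses are not known exactly. Their poses are not given: they have to be found in the camera images.
- polisher: Grey low machine box fixed on the bench, 165 mm (own x) by 335 mm (own y, from -150 to +185), deck 60 mm above the bench. Origin on the bench surface, axes as the robot's but for its yaw (within 0.2 rad). Own frame (mm): mouth (0, 70), knob axis (-35, -45), start button (0, 155). Two guide rails along own y, at x = +-65 to +-83, y -150 to +135, rise to z = 90.
- mouth (a point): Centre of the floor of the round mouth, 48 mm above the bench (12 mm below the deck), mouth 82 mm in diameter. Axes as the polisher's. The mouth lies open at the start.
- polishing_disc: Loose grey disc, 76 mm diameter, 8 mm thick, with a round grip hub 34 mm in diameter on top, up to 26 mm above its underside; 105 to 210 g. Origin at the centre of its underside, z up; it lies flat on the bench, hub up, to the robot's right. Put anywhere but in the mouth on the deck it blocks the guard.
- guard (a joint): Travel of the sheet-steel guard along the polisher's own +y, in m: near 0 open (it then overhangs the polisher's right, -y, end), 0.100 fully shut at its stop. About 2 N of friction; stays where it is left. Plate 132 mm wide, 80 to 84 mm above the bench. Shut, it spans own y -159 to +122 mm and covers the mouth; open, its solid plate covers the knob.
- guard_slot (a point): Centre of the slot in the guard plate, at the plate's top, 84 mm above the bench; moves with the guard. Slot 50 mm wide (own x) and 145 mm long (own y). Guard shut: own x -18 to +32, y -140 to +5 mm, over the clamp knob's pointer; a notch in its near side (x -60 to -18, y -72 to -18) shows the knob itself.
- guard_flange (a point): Middle of the outer face of the guard's bent-down right end, 62 mm above the bench; the flange is 132 mm wide (own x) and reaches from 44 to 84 mm above the bench. Push it towards own +y.
- clamp_knob (a joint): Angle of the recessed clamp knob in rad, growing counterclockwise seen from above: 0 to 1.2 (stop). Its pointer stands at (value - 0.6) rad from the polisher's own +x, so it swings from the right (-y) side to the left (+y) side. Turns against about 0.06 N m of friction and stays where it is left.
- knob_axis (a point): Point on the knob's vertical axis, 60 mm above the bench (deck height). The black knob, 40 mm in diameter, sits in a well whose floor is 36 mm above the bench and which spans own x -64 to +46, y -142 to +12 mm.
- pointer_tip (a point): Top of the knob's pointer near its tip, 66 mm from the axis. The pointer is a bar 10 mm wide, 71 mm long from the axis, 44 to 60 mm above the bench; it crosses the slot's centre line (own x +7), where shut fingers reaching some 36 mm below the guard's top can push it.
- start_button_top (a point): Centre of the top of the round steel start button (28 mm) on the deck's left (+y) end, at own y 155 mm. It goes 6 mm down, about 5 N, and springs back.
- start_button (a joint): Button travel in m, 0 up, 0.006 fully down.
- tape_roll: Bystander, to be left alone: brown masking-tape roll, 104 mm across, 25 mm high.
- worn_disc: Bystander, to be left alone: flat worn red-brown cutting disc, 87 mm across, 8 mm thick, without a hub.
- teal_heart: Bystander, to be left alone: small glass cut-off, 35x36x14 mm.
- glass_cutter: Bystander, to be left alone: wooden-handled glass cutter, 120 mm long, 14 mm thick.
Mind the look-alikes: they are no part of the job. What is shaped like the polishing_disc but orange or purple is not meant.

How it is judged:
By the outcome, as a careful person would: the job done as asked, in the order asked, and still so for the second after the job is handed in, with the robot touching nothing.
It also fails if it takes over 64 s, if anything falls off the work surface, if the arm or the gripper's body presses on something with over 40 N, if the wrist force passes 120 N, or if a joint passes its speed limit or range.

### The arm

A 6-joint arm with a two-finger parallel gripper is mounted at the origin on a cart in front of the work surface, level with it; the furniture and walls round the work are solid. World frame = base frame: x ahead of the robot, y to its left, z up, the work surface at z = 0. Lengths are in m, angles in rad, forces in N, time in s.
With the tool pointing down it reaches from about 0.375 to 0.925 m from the base axis. Payload 5.7 kg.
Tool frame: the origin (TCP) lies at the very end of the fingers, on their centre line; the grasp point (between the pads) lies 19 mm behind it (robot.grip_depth is the distance from the TCP to the grasp point, in m); y points along the fingers, z is the direction in which the jaws open and shut, and the axes are right-handed (so a half turn about y gives the same grasp; the last joint's range is limited). The gripper opens to 88 mm and grips with 3 to 60 N. Pads are 20 mm wide; open, the fingers measure 115 mm over their backs; the gripper's body (75 mm by 178 mm) begins 61 mm behind the grasp point.
Start: joints at [-1.435, 0.359, 1.51, -0, 1.272, -0.115], TCP at [0.149, -0.581, 0.223] pointing down, gripper open.
Joint ranges: [-2.97, 2.97], [-1.01, 2.36], [0.21, 2.38], [-0.96, 4.11], [0.2, 2.71], [-2.98, 2.98]. Speed limits (rad/s): [2.39, 2.39, 3.14, 3.14, 3.14, 3.14].

### API

Orientations are given as a unit quaternion [x, y, z, w].
In Python, from cell import robot, imaging gives the robot as it stands. The module is installed in compiled form; this text tells all that it offers.
- The arm moves only by the tool jog_arm, never from a script. Its argument "targets" is a list that holds one entry, the list of rows, each a list of 7 numbers: the shift along the tool's x, y, z in units of 40 mm (1.0 is 40 mm), then the turn, a rotation vector about the tool's x, y, z in units of 10 degrees (1.0 is 10 degrees), then the opening, from 0 (shut) to 1 (fully open). A call has 1 to 12 rows; each row shifts and turns the commanded pose from where the row before left it, along the tool's axes as they then stand; what a row does not reach is not made up. A row lasts 1/8 s, in which the tool goes at most 62.5 mm and 10.7 degrees, less where a joint would pass 70% of its speed; a pose out of reach is approached as far as the arm can. A call is refused whole if a number of a shift passes 1 or a number of a turn 1, either way. A call with a gripper value outside its range is refused whole. The fingers move at their own pace and stop on an object; "squeeze" is the grip in N (left out, the last holds). Time passes only in rows, so rows that do not move let the fingers close. It gives the time, the measured TCP pose, the force and the opening at its end, in the units of the state.
- robot.observe(): the state, without advancing time (a new reading comes with each control period).
- imaging.camera(name): name is "scene" or "top" or "wrist"; returns a dict with "image" (420x560x3 uint8, red, green, blue), "fx", "fy", "cx", "cy" (pixels), "k1" (the pictures are not rectified: a ray, as slopes to the right and down, at radius r is drawn at 1 + k1 r^2 times it, then the intrinsics apply), "rvec" (rotation vector, rad) and "tvec" (3), from world to camera coordinates, as OpenCV has them; the wrist camera has in their place "tool_from_camera" (4x4, takes a point from camera to tool coordinates, whose origin is the TCP and whose axes are the tool frame's). Camera axes: x right, y down, z forward; pixel columns grow to the right and rows downward; lengths in m; the calibration is good to about 2 mm. A picture is of the moment at which its call begins: read the wrist's pose just before it. There is no depth.
- robot.finish_job(): hands the job in, once; it reports no verdict.
The state is a dict: "t": time; "q": joint angles; "joint_velocities": joint speeds; "joint_torque": joint torques, N m; "tool_pos": TCP position; "ee_rot": TCP orientation; "contact_force": force on the tool from outside, world axes, zero at the start; "ft_torque": the same for the moment, N m; "grip_width": opening from 0.0 (shut) to 1.0 (fully open).
Only numpy, scipy, OpenCV 4.12 (cv2) and the standard library are available. Lean on these libraries where they do the work, as an engineer would, in place of code of your own. Each camera call takes 0.05 s, during which the arm holds its last target.

## Working session

There is one attempt and no reset: what is moved stays moved. The work goes in short steps, Python scripts to look and compute and a tool call to move; the robot and the scene stay as the last step left them, time stands still between calls to the robot, and variables do not carry over. Pictures are saved under pics/ and viewed, and the job is handed in when it is done.

Besides the shell and the picture viewer there is one more tool, called in YAML: its name, and indented under it one key for each argument. jog_arm: Moves the arm, as the interface text tells. Its arguments: {"type":"object","properties":{"targets":{"type":"array"},"squeeze":{"type":"number"}},"required":["targets"]}

```bash
mkdir -p pics; cat > h.py <<'E'
import numpy as np,cv2
from cell import robot,imaging
from scipy.spatial.transform import Rotation as R
def cam(n):
    s=robot.observe(); c=imaging.camera(n)
    if n=='wrist':
        T=np.eye(4);T[:3,:3]=R.from_quat(s['ee_rot']).as_matrix();T[:3,3]=s['tool_pos']
        M=T@np.array(c['tool_from_camera'])
    else:
        M=np.eye(4);r=R.from_rotvec(np.ravel(c['rvec'])).as_matrix();M[:3,:3]=r.T;M[:3,3]=-r.T@np.ravel(c['tvec'])
    c['M']=M; return c
def K(c): return np.array([[c['fx'],0,c['cx']],[0,c['fy'],c['cy']],[0,0,1.]])
def ray(c,px,z):
    px=np.array(px,float).reshape(-1,1,2)
    u=cv2.undistortPoints(px,K(c),np.array([c['k1'],0,0,0,0.])).reshape(-1,2)
    d=np.c_[u,np.ones(len(u))]@c['M'][:3,:3].T; o=c['M'][:3,3]
    return o+d*((z-o[2])/d[:,2])[:,None]
def proj(c,P):
    P=np.array(P,float).reshape(-1,3);Mi=np.linalg.inv(c['M'])
    return cv2.projectPoints(P,cv2.Rodrigues(Mi[:3,:3])[0],Mi[:3,3],K(c),np.array([c['k1'],0,0,0,0.]))[0].reshape(-1,2)
def save(n,im): cv2.imwrite('pics/'+n+'.png',cv2.cvtColor(im,cv2.COLOR_RGB2BGR))
E
python3 - <<'E'
from h import *
import pickle
s=robot.observe();print(s)
print(R.from_quat(s['ee_rot']).as_matrix().round(3))
for n in ['scene','top','wrist']:
    c=cam(n);pickle.dump(c,open(n+'0.pkl','wb'));save(n+'0',c['image']);print(n,c['M'].round(3).tolist(),c['fx'],c['k1'])
E
```

```text
{'t': 0.0, 'q': array([-1.43510461e+00,  3.59475965e-01,  1.51143232e+00, -1.39930170e-05,
        1.27249664e+00, -1.15102086e-01]), 'joint_velocities': array([ 0.00108878, -0.00023021, -0.00122769,  0.0007846 , -0.00100597,
        0.00070616]), 'joint_torque': array([-1.93529915e-03, -5.15385604e+01, -2.70726621e+01,  6.73538935e-02,
        3.49463511e-02, -1.66516738e-04]), 'tool_pos': array([ 0.14879586, -0.58054201,  0.22182693]), 'ee_rot': array([-0.08844954,  0.70219483, -0.70091353,  0.08842689]), 'contact_force': array([ 0.19743417,  0.02398847, -0.24068113]), 'ft_torque': array([ 0.01581225,  0.03209431, -0.02624365]), 'grip_width': 0.9947983687382742}
[[-0.969 -0.     0.248]
 [-0.248  0.002 -0.969]
 [-0.    -1.    -0.002]]
scene [[-0.831, -0.248, 0.498, -0.104], [-0.556, 0.404, -0.726, 0.73], [-0.021, -0.88, -0.474, 0.652], [0.0, 0.0, 0.0, 1.0]] 526.3207013917611 0.007270414461282987
top [[0.027, -0.994, 0.104, 0.382], [-1.0, -0.028, -0.01, -0.114], [0.013, -0.104, -0.994, 1.193], [0.0, 0.0, 0.0, 1.0]] 396.1638556695593 -0.09750021777260498
wrist [[0.25, -0.929, -0.274, 0.226], [-0.968, -0.24, -0.069, -0.562], [-0.002, 0.282, -0.959, 0.383], [0.0, 0.0, 0.0, 1.0]] 378.33173615396475 0.029779919376893747
```

View pics/top0.png

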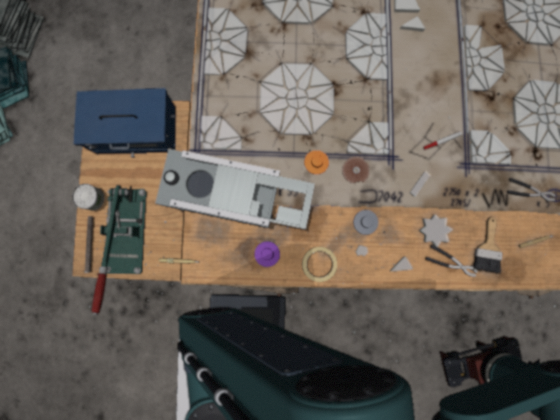

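View pics/scene0.png

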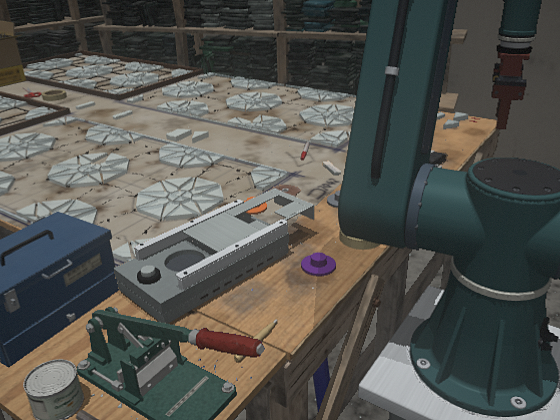

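View pics/wrist0.png

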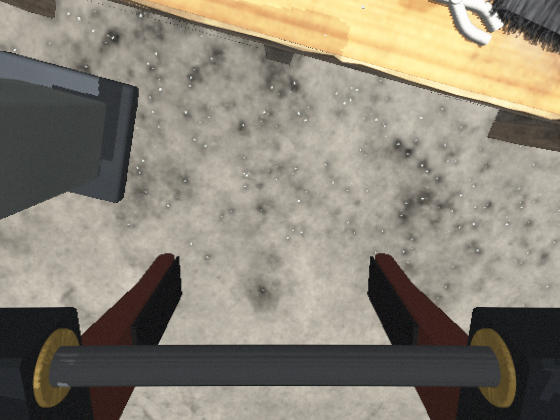

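Candidates in the top view: grey hubbed disc (366,222), orange hubbed (316,162), purple hubbed (267,254), red-brown flat worn disc (355,170), tape roll (320,264). By the description I choose the grey one. I'll check it in a close crop and measure the polisher.

```bash
python3 - <<'E'
from h import *
import pickle
c=pickle.load(open('top0.pkl','rb'));im=c['image']
save('crop_disc',cv2.resize(im[190:260,320:410],None,fx=7,fy=7,interpolation=cv2.INTER_CUBIC))
save('crop_pol',cv2.resize(im[140:240,150:325],None,fx=4.5,fy=4.5,interpolation=cv2.INTER_CUBIC))
print(ray(c,[[366,222]],0.01),ray(c,[[171,178],[200,184]],0.06))
E
```

```text
[[ 0.47663081 -0.3932766   0.01      ]] [[0.58545976 0.18791904 0.06      ]
 [0.56993851 0.1019849  0.06      ]]
```

View pics/crop_disc.png

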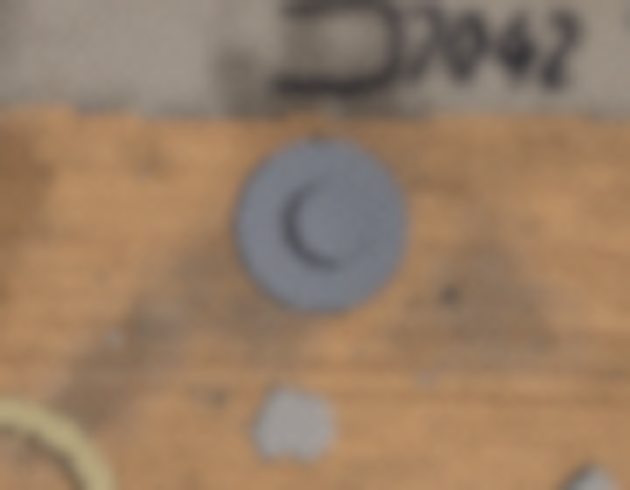

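View pics/crop_pol.png

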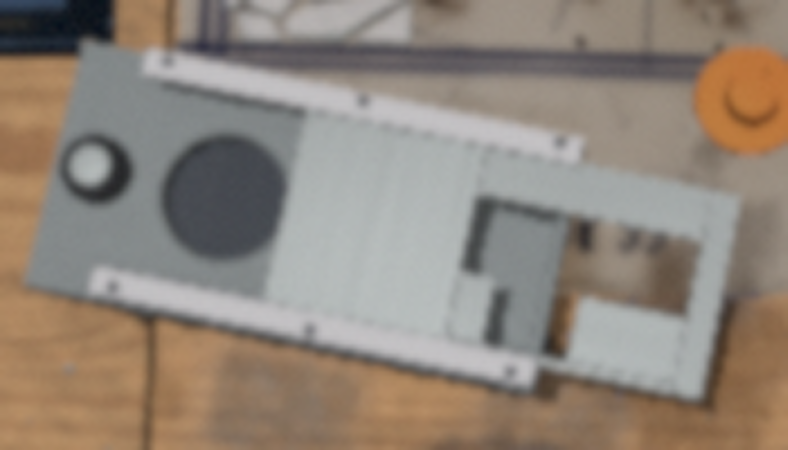

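The crop shows a bluish-grey disc with a hub, centred near (366,222), so it is the right one. The polisher crop shows the mouth at about (200,184), the button at about (171,177) and the guard open. Next I fit the polisher's pose.

```bash
cat >> h.py <<'E'
from scipy.optimize import least_squares
def fitpose(cps):  # list of (cam, px list, own pts)
    def f(p):
        r=[]
        for c,px,P in cps:
            r.append((proj(c,own(p,P))-px).ravel())
        return np.concatenate(r)
    s=least_squares(f,[.54,.03,-.17],loss='soft_l1'); return s.x,f(s.x)
def own(p,P):
    P=np.array(P,float).reshape(-1,3)/1000; a=p[2]
    return np.c_[p[0]+P[:,0]*np.cos(a)-P[:,1]*np.sin(a),p[1]+P[:,0]*np.sin(a)+P[:,1]*np.cos(a),P[:,2]]
E
python3 - <<'E'
from h import *
import pickle
c=pickle.load(open('top0.pkl','rb'));im=c['image']
cr=np.array([[83,40],[25,285],[147,47],[583,135],[88,292],[533,390],[577,162],[225,197]])/4.5+[150,140]-.4
P=[[82.5,185,60],[-82.5,185,60],[83,135,90],[83,-150,90],[-83,135,90],[-83,-150,90],[65,-150,90],[0,70,60]]
p,r=fitpose([(c,cr,P)]);print(p,r.reshape(-1,2).round(1).tolist())
for n,q in dict(mouth=[0,70,48],knob=[-35,-45,60],btn=[0,155,70]).items(): print(n,own(p,q).round(4))
# flange: guard right corners z84
fl=np.array([[742,195],[700,400]])/4.5+[150,140]-.4
g=ray(c,fl,.084);print(g); 
d=g-np.array([p[0],p[1],0]);a=p[2]
print(np.c_[d[:,0]*np.cos(a)+d[:,1]*np.sin(a),-d[:,0]*np.sin(a)+d[:,1]*np.cos(a)])
# disc
hsv=cv2.cvtColor(im,cv2.COLOR_RGB2HSV);m=((hsv[...,0]>95)&(hsv[...,0]<130)&(hsv[...,1]>20)&(hsv[...,1]<110)).astype(np.uint8)
m2=np.zeros_like(m);m2[200:245,345:390]=m[200:245,345:390]
ct=max(cv2.findContours(m2,0,1)[0],key=cv2.contourArea);e=cv2.fitEllipse(ct);print(e,ray(c,[e[0]],.008))
E
```

```text
[ 0.55881079  0.03448239 -0.18018547] [[0.1, 0.1], [-0.4, 0.1], [0.0, -0.9], [0.6, -0.4], [-0.5, 1.0], [-0.4, 0.2], [0.7, -0.3], [-0.0, 0.1]]
mouth [[0.5714 0.1033 0.048 ]]
knob [[ 0.5163 -0.0035  0.06  ]]
btn [[0.5866 0.187  0.07  ]]
[[ 0.57813878 -0.22768771  0.084     ]
 [ 0.44787155 -0.20358172  0.084     ]]
[[ 0.06599912 -0.25446189]
 [-0.06647923 -0.25409162]]
((367.5129089355469, 221.94265747070312), (11.367735862731934, 16.060400009155273), 2.03727126121521) [[ 0.47708549 -0.39838026  0.008     ]]
```

jog_arm:
  targets:
    - [[0,0,0,0,-0.93,0,1],[0,0,0,0,-0.93,0,1],[0,0,0,0,-0.93,0,1],[0,0,0,0,-0.93,0,1],[0,0,0,0,-0.93,0,1],[0,0,0,0,-0.93,0,1],[0,0,0,0,-0.93,0,1],[0,0,0,0,0,0,1]]

```text
t: 1.15
tool_pos: [0.1488, -0.581, 0.2223]
ee_rot: [-0.451, 0.544, -0.544, 0.452]
contact_force: [-0.1, -0.5, 0.5]
grip_width: 1.005
```

jog_arm:
  targets:
    - [[-0.76,0,0.9,0,0,0,1],[-0.76,0,0.9,0,0,0,1],[-0.76,0,0.9,0,0,0,1],[-0.76,0,0.9,0,0,0,1],[-0.76,0.2,0.9,0,0,0,1],[-0.76,0.3,0.9,0,0,0,1],[-0.76,0.5,0.9,0,0,0,1],[-0.76,0.5,0.9,0,0,0,1],[0,0.5,0,0,0,0,1],[0,0,0,0,0,0,1]]

```text
t: 2.4
tool_pos: [0.4758, -0.3932, 0.1409]
ee_rot: [-0.452, 0.546, -0.543, 0.451]
contact_force: [-0.0, 0.3, 0.7]
grip_width: 1.003
```

```bash
python3 - <<'E'
from h import *
c=cam('wrist');save('w1',c['image']);s=robot.observe();print(s['t'],s['tool_pos'],R.from_quat(s['ee_rot']).as_matrix().round(3),s['contact_force'])
print(proj(c,[.477,-.393,.008]))
E
```

```text
2.45 [ 0.47605336 -0.39419805  0.14207602] [[-0.185 -0.001  0.983]
 [-0.983  0.001 -0.185]
 [-0.001 -1.    -0.002]] [ 0.36876173 -0.28056648  0.00065538]
[[273.9611011 203.9007327]]
```

View pics/w1.png

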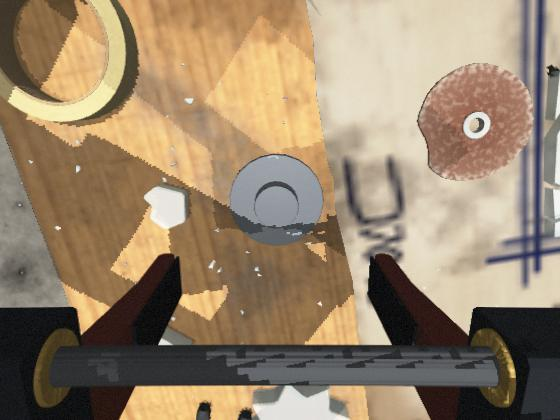

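The wrist view shows the grey disc at about (276,199), with its hub top near (276,204). No other object lies under the fingers.

```bash
python3 - <<'E'
from h import *
c=cam('wrist');save('w1',c['image'])
d=ray(c,[[276.5,199.5]],.008)[0];print(d,ray(c,[[276.3,204]],.026))
s=robot.observe();Rm=R.from_quat(s['ee_rot']).as_matrix()
print((Rm.T@(np.array([*d[:2],.011])-s['tool_pos']))/.04)
E
```

```text
[ 0.48002261 -0.39127964  0.008     ] [[ 0.47998832 -0.39026232  0.026     ]]
[-0.10754673  3.29759766  0.07474079]
```

jog_arm:
  targets:
    - [[-0.09,0,0.07,0,0,0,1],[0,0.7,0,0,0,0,1],[0,0.7,0,0,0,0,0.7],[0,0.7,0,0,0,0,0.7],[0,0.6,0,0,0,0,0.7],[0,0.4,0,0,0,0,0.7],[0,0.15,0,0,0,0,0.7],[0,0,0,0,0,0,0.7]]
  squeeze: 20

```text
t: 3.5
tool_pos: [0.4801, -0.392, 0.0129]
ee_rot: [0.452, -0.544, 0.544, -0.452]
contact_force: [0.8, -0.6, 1.3]
grip_width: 0.696
```

```bash
python3 - <<'E'
from h import *
c=cam('wrist');save('w2',c['image']);s=robot.observe();print(s['tool_pos'],s['contact_force'])
E
```

```text
[ 0.48027661 -0.3921649   0.01331957] [-0.07839853 -0.16234349  0.12341145]
```

View pics/w2.png

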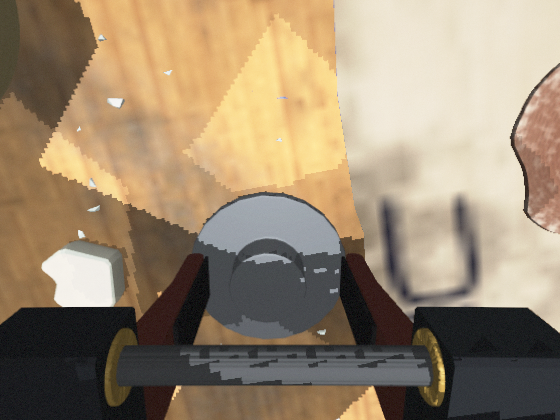

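```bash
python3 - <<'E'
from h import *
c=cam('wrist');s=robot.observe()
t=s['tool_pos']
print(t,proj(c,[[t[0],t[1],.008],[t[0],t[1],.026]]),ray(c,[[268,266]],.008),ray(c,[[268,280]],.026))
E
```

```text
[ 0.48043478 -0.39225502  0.01352451] [[270.79874583 272.04272389]
 [270.45661441 289.82750411]] [[ 0.47969807 -0.38891798  0.008     ]] [[ 0.48025487 -0.38746217  0.026     ]]
```

jog_arm:
  targets:
    - [[-0.09,0.05,0,0,0,0,0.6],[0,0,0,0,0,0,0.3],[0,0,0,0,0,0,0.3],[0,0,0,0,0,0,0.2],[0,0,0,0,0,0,0.2],[0,0,0,0,0,0,0.2]]
  squeeze: 25

```text
t: 4.35
tool_pos: [0.4805, -0.388, 0.0108]
ee_rot: [-0.452, 0.544, -0.544, 0.452]
contact_force: [-1.8, 0.5, 3.8]
grip_width: 0.375
```

jog_arm:
  targets:
    - [[0,-0.3,0,0,0,0,0.2],[0,-0.8,0,0,0,0,0.2],[0,-1,0,0,0,0,0.2],[0,-1,0,0,0,0,0.2],[0,-0.6,0,0,0,0,0.2],[0,0,0,0,0,0,0.2]]

```text
t: 5.1
tool_pos: [0.4819, -0.3895, 0.1612]
ee_rot: [0.452, -0.542, 0.546, -0.452]
contact_force: [-0.9, -0.6, -1.3]
grip_width: 0.378
```

```bash
python3 - <<'E'
from h import *
c=cam('wrist');save('w3',c['image']);s=robot.observe();t=s['tool_pos'];print(t,s['grip_width'],s['contact_force'])
Rm=R.from_quat(s['ee_rot']).as_matrix();print(Rm.T@(np.array([.5714,.1033,.15])-t)/.04)
print(np.degrees(np.arctan2(Rm[1,2],Rm[0,2])))
c=cam('top')
import pickle;pickle.dump(c,open('top1.pkl','wb'));save('top1',c['image'])
E
```

```text
[ 0.48097087 -0.38857542  0.15943941] 0.38060315726588656 [ 0.01449523  0.79830746 -1.19711489]
[-12.50321114   0.22151432  -0.02488207]
-10.529347354422727
```

View pics/w3.png

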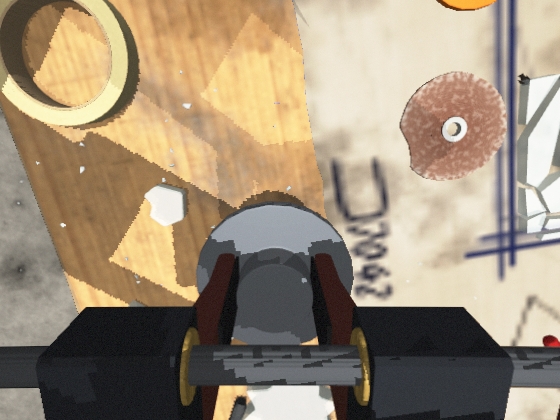

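The disc is held level between the fingers, with the hub centred near (273,275). I carry it toward the mouth and stop 100 mm short to look.

jog_arm:
  targets:
    - [[-0.5,0,0,0,0,0,0.2],[-1,0,0,0,0,0,0.2],[-1,0,0,0,0,0,0.2],[-1,0,0,0,0,0,0.2],[-1,0,0,0,0,0,0.2],[-1,0,0,0,0,0,0.2],[-1,0,0,0,0,0,0.2],[-1,0,0,0,0,0,0.2],[-1,0,0,0,0,0,0.2],[-1,0,0,0,0,0,0.2],[-0.5,0,0,0,0,0,0.2],[0,0,0,0,0,0,0.2]]

```text
t: 6.7
tool_pos: [0.553, 0.0064, 0.158]
ee_rot: [-0.453, 0.544, -0.543, 0.452]
contact_force: [0.2, -0.4, -0.5]
grip_width: 0.38
```

```bash
python3 - <<'E'
from h import *
c=cam('wrist');save('w4',c['image']);s=robot.observe();t=s['tool_pos'];print(s['t'],t,s['grip_width'])
import pickle;pickle.dump(c,open('w4.pkl','wb'))
p=[.5588,.0345,-.1802]
print(proj(c,own(p,[[0,70,60],[0,155,70],[65,135,90],[-65,135,90]])))
E
```

```text
6.75 [0.55302829 0.00524599 0.15811633] 0.38181516498002693
[[ 272.88361459   68.50350216]
 [ 272.71861108 -102.84274416]
 [ 400.78570922  -75.7650899 ]
 [ 144.33384866  -75.85712558]]
```

View pics/w4.png

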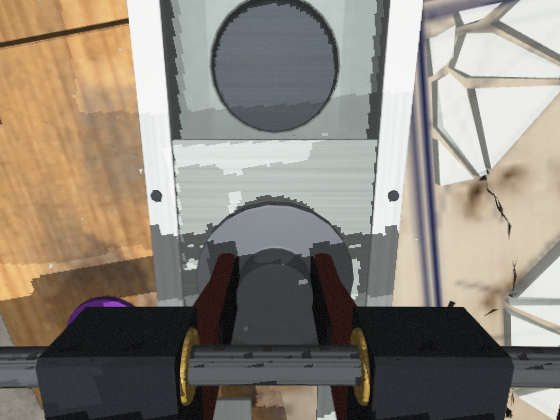

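```bash
python3 - <<'E'
from h import *
import pickle
c=pickle.load(open('w4.pkl','rb'))
im=c['image']
save('w4c',cv2.resize(im[190:310,180:370],None,fx=4,fy=4))
s=robot.observe();t=s['tool_pos'];Rm=R.from_quat(s['ee_rot']).as_matrix()
# mouth rim points fit by edges
g=cv2.cvtColor(im,cv2.COLOR_RGB2GRAY)
m=(g<125)[:134,205:345].astype(np.uint8)
ctr,_=cv2.findContours(m,0,1);ct=max(ctr,key=cv2.contourArea).reshape(-1,2)+[205,0]
ct=ct[ct[:,1]>1];print(len(ct),ct.min(0),ct.max(0))
P=ray(c,ct,.06)
A=np.c_[2*P[:,:2],np.ones(len(P))];b=(P[:,:2]**2).sum(1);x=np.linalg.lstsq(A,b,rcond=None)[0];print('mouth',x[:2],'r',np.sqrt(x[2]+x[0]**2+x[1]**2))
f=ray(c,[[275.5,203],[198.5,268],[353,268]],t[2]-.003);print(f, 'front tool',(f-t)@Rm)
E
```

```text
325 [210   2] [338 132]
mouth [0.57245662 0.10446415] r 0.0407464799067474
[[0.56152894 0.04024026 0.15511633]
 [0.52020582 0.01555014 0.15511633]
 [0.59181368 0.00262194 0.15511633]] front tool [[-0.0359572   0.00297585  0.00202098]
 [-0.00418644  0.00303886 -0.03414277]
 [-0.00445083  0.0029505   0.03862223]]
```

View pics/w4c.png

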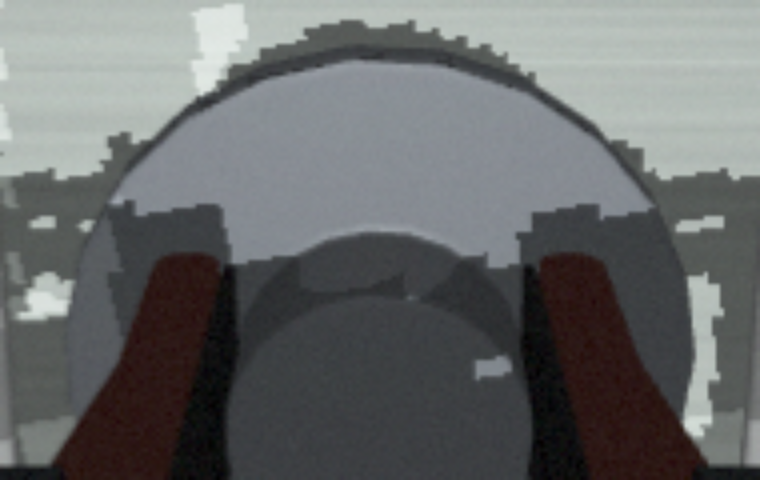

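```bash
python3 - <<'E'
from h import *
import pickle
c=pickle.load(open('w4.pkl','rb'))
s=robot.observe();t=s['tool_pos'];Rm=R.from_quat(s['ee_rot']).as_matrix()
px=np.array([[690,350],[658,207],[540,98],[450,66],[365,60],[280,72],[112,205],[200,112],[72,330]])/4+[180,190]-.4
for dz in (.001,.003,.005):
    f=((ray(c,px,t[2]-dz)-t)@Rm)[:,[0,2]]
    q=least_squares(lambda v:np.hypot(f[:,0]-v[0],f[:,1]-v[1])-v[2],[0,0,.038]).x
    q2=least_squares(lambda v:np.hypot(f[:,0]-v[0],f[:,1]-v[1])-.038,[0,0]).x
    print(dz,q,q2)
# hub top circle, front: z= t-.003+.018
px=np.array([[375,297],[228,420],[530,420],[270,335],[490,345]])/4+[180,190]-.4
f=((ray(c,px,t[2]+.015)-t)@Rm)[:,[0,2]]
print(least_squares(lambda v:np.hypot(f[:,0]-v[0],f[:,1]-v[1])-.017,[0,0]).x)
m=np.array([.5725,.1045,.06]);print((m-t)@Rm, t)
print((own([.5588,.0345,-.1802],[0,70,60])-t)@Rm)
E
```

```text
0.001 [0.00029558 0.00196468 0.03626219] [0.00239737 0.0019267 ]
0.003 [0.0012712  0.00197107 0.03670951] [0.00282675 0.00194389]
0.005 [0.00224682 0.00197746 0.03715683] [0.00325966 0.00196037]
[0.00291322 0.00146177]
[-0.10119851  0.0980538   0.00127892] [0.55302829 0.00524599 0.15811633]
[[-0.09987465  0.09805573  0.00034931]]
```

jog_arm:
  targets:
    - [[-0.56,0,0,0,0,0,0.2],[-1,0,0,0,0,0,0.2],[-1,0,0,0,0,0,0.2],[0,0.7,0,0,0,0,0.2],[0,0.7,0,0,0,0,0.2],[0,0.5,0,0,0,0,0.2],[0,0.1,0,0,0,0,0.2],[0,0,0,0,0,0,0.2]]

```text
t: 7.75
tool_pos: [0.5726, 0.1048, 0.0788]
ee_rot: [0.452, -0.544, 0.544, -0.452]
contact_force: [0.1, 1.4, -0.9]
grip_width: 0.377
```

```bash
python3 - <<'E'
from h import *
c=cam('wrist');s=robot.observe();t=s['tool_pos'];print(s['t'],t,s['grip_width'],s['contact_force'])
d=cam('scene')
save('w5',np.hstack([cv2.resize(c['image'][150:350,150:400],None,fx=1.6,fy=1.6),cv2.resize(d['image'][210:310,120:245],None,fx=3.2,fy=3.2)]))
E
```

```text
7.8 [0.57301416 0.10507227 0.07932108] 0.37484776719910173 [-0.2003537  -0.85074315 -1.56212429]
```

View pics/w5.png

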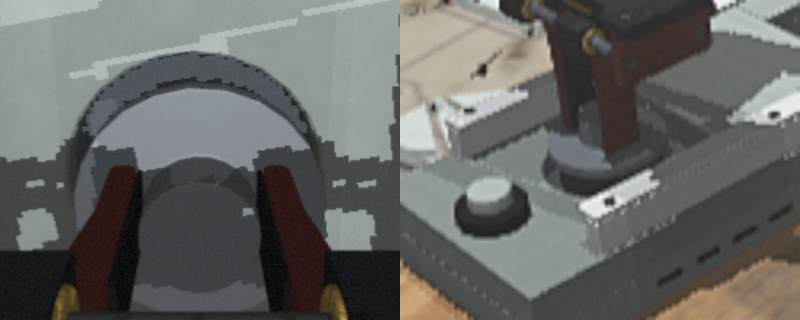

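```bash
python3 - <<'E'
from h import *
c=cam('wrist');s=robot.observe();t=s['tool_pos'];Rm=R.from_quat(s['ee_rot']).as_matrix()
cv=lambda p:np.array(p)/1.6+150-.3
T=lambda px,z:(((ray(c,cv(px),z)-t)@Rm)*1000)[:,[0,2]].round(1)
print('mouth',T([[190,52],[100,100],[290,100]],.06))
print('disc',T([[195,88],[72,195],[325,195]],t[2]-.003))
m=T([[190,52],[120,80],[85,125],[270,80],[310,130],[150,61],[230,61]],.06);print(least_squares(lambda v:np.hypot(m[:,0]-v[0],m[:,1]-v[1])-41,[0,0]).x)
m=T([[195,88],[130,105],[95,140],[270,108],[300,140],[72,195],[325,195]],t[2]-.003);print(least_squares(lambda v:np.hypot(m[:,0]-v[0],m[:,1]-v[1])-38,[0,0]).x)
E
```

```text
mouth [[-40.7  -1. ]
 [-25.5 -29. ]
 [-25.6  30. ]]
disc [[-33.8   0.6]
 [ -1.1 -35.7]
 [ -1.2  39. ]]
[1.49868926 0.63063766]
[4.47007158 1.50714953]
```

jog_arm:
  targets:
    - [[-0.05,0.1,-0.01,0,0,0,0.2],[0,0.12,0,0,0,0,0.2],[0,0.1,0,0,0,0,0.2],[0,0,0,0,0,0,0.2]]

```text
t: 8.4
tool_pos: [0.5719, 0.1078, 0.0653]
ee_rot: [-0.452, 0.544, -0.543, 0.452]
contact_force: [-0.5, -0.2, -1.4]
grip_width: 0.38
```

jog_arm:
  targets:
    - [[0,0.07,0,0,0,0,0.2],[0,0.06,0,0,0,0,0.2],[0,0,0,0,0,0,0.2]]

```text
t: 8.78
tool_pos: [0.5722, 0.1078, 0.0605]
ee_rot: [-0.452, 0.544, -0.544, 0.452]
contact_force: [-0.5, -0.3, -2.1]
grip_width: 0.377
```

```bash
python3 - <<'E'
from h import *
c=cam('wrist');s=robot.observe();t=s['tool_pos'];print(s['t'],t,s['grip_width'],s['contact_force'])
d=cam('scene')
save('w6',np.hstack([cv2.resize(c['image'][150:350,150:400],None,fx=1.6,fy=1.6),cv2.resize(d['image'][210:310,120:245],None,fx=3.2,fy=3.2)]))
E
```

```text
8.825 [0.57226538 0.10783079 0.06058946] 0.3787305345566719 [ 0.82827654 -0.50155198 -1.42683972]
```

View pics/w6.png

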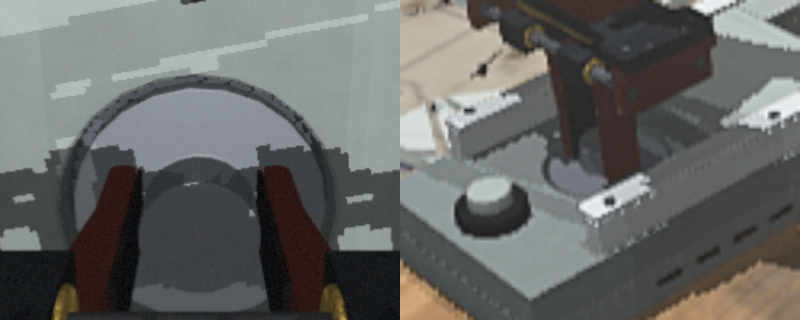

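The disc sits inside the mouth with an even rim gap. I lower it the last millimetre, let go and rise.

jog_arm:
  targets:
    - [[0,0.03,0,0,0,0,0.2],[0,0,0,0,0,0,0.5],[0,0,0,0,0,0,0.5],[0,0,0,0,0,0,0.5],[0,-0.3,0,0,0,0,0.5],[0,-0.8,0,0,0,0,0.5],[0,-0.8,0,0,0,0,0.5],[0,-0.7,0,0,0,0,0.5],[0,0,0,0,0,0,0.3]]

```text
t: 10.0
tool_pos: [0.5744, 0.108, 0.1665]
ee_rot: [0.45, -0.543, 0.545, -0.454]
contact_force: [0.5, -0.1, -0.3]
grip_width: 0.424
```

```bash
python3 - <<'E'
from h import *
c=cam('wrist');s=robot.observe();t=s['tool_pos'];print(s['t'],t,s['grip_width'],s['contact_force'])
d=cam('scene')
save('w7',np.hstack([cv2.resize(c['image'][100:350,150:400],None,fx=1.6,fy=1.6),cv2.resize(d['image'][210:335,120:245],None,fx=3.2,fy=3.2)]))
p=[.5588,.0345,-.1802]
Rm=R.from_quat(s['ee_rot']).as_matrix()
print('to before flange',(own(p,[0,-290,160])-t)@Rm/.04)
E
```

```text
10.05 [0.57319771 0.10790089 0.164891  ] 0.38216308254898373 [ 0.16372266  0.4559592  -0.26238891]
to before flange [[9.11995320e+00 1.14543881e-01 6.83258115e-03]]
```

View pics/w7.png

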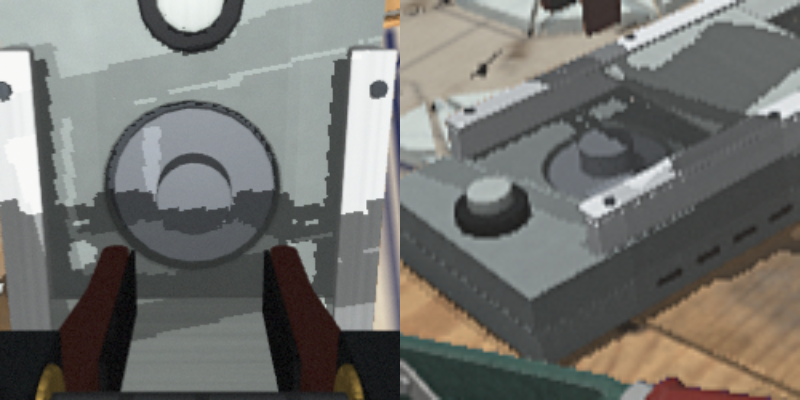

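The disc lies flat in the mouth, hub up, with an even gap all round at crop position (193,185). Next I close the fingers and go behind the guard flange.

jog_arm:
  targets:
    - [[0.6,0,0,0,0,0,0],[1,0,0,0,0,0,0],[1,0,0,0,0,0,0],[1,0,0,0,0,0,0],[1,0,0,0,0,0,0],[1,0,0,0,0,0,0],[1,0,0,0,0,0,0],[1,0,0,0,0,0,0],[1,0,0,0,0,0,0],[0.6,0,0,0,0,0,0],[0,0,0,0,0,0,0]]

```text
t: 11.48
tool_pos: [0.5041, -0.255, 0.1621]
ee_rot: [-0.452, 0.545, -0.544, 0.451]
contact_force: [-0.3, 0.0, -1.4]
grip_width: 0.008
```

```bash
python3 - <<'E'
from h import *
c=cam('wrist');s=robot.observe();t=s['tool_pos'];print(s['t'],t,s['grip_width'],s['contact_force'])
save('w8',c['image'])
p=[.5588,.0345,-.1802]
Rm=R.from_quat(s['ee_rot']).as_matrix()
print('flange',(own(p,[0,-254,55])-t)@Rm/.04)
print(proj(c,own(p,[[-66,-254,84],[66,-254,84]])))
print(np.degrees(np.arctan2(Rm[1,2],Rm[0,2])))
E
```

```text
11.525 [ 0.50418598 -0.2538341   0.16218644] 0.006527293587450506 [-1.23558602 -0.47474254 -0.35866584]
flange [[-0.98293611  2.68089633  0.0521101 ]]
[[170.31268696 164.5515036 ]
 [378.85539121 163.71416149]]
-10.625365707586989
```

View pics/w8.png

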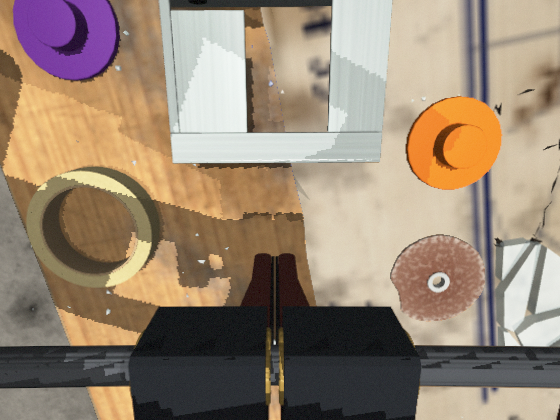

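The view shows the flange edge at row 163, columns 172-382, as predicted. The tape roll, orange disc and worn disc are all clear of the fingers. I go down and push.

jog_arm:
  targets:
    - [[0,0.7,0,0,0,0,0],[0,0.9,0,0,0,0,0],[0,0.7,0,0,0,0,0],[0,0.4,0,0,0,0,0],[-0.5,0,0.03,0,0,0,0],[-0.3,0,0.03,0,0,0,0],[0,0,0,0,0,0,0]]

```text
t: 12.4
tool_pos: [0.5142, -0.2217, 0.0565]
ee_rot: [0.452, -0.543, 0.544, -0.453]
contact_force: [0.6, 0.3, 1.2]
grip_width: 0.003
```

jog_arm:
  targets:
    - [[-0.2,0,0,0,0.03,0,0],[-0.3,0,0,0,0,0,0],[-0.3,0,0,0,0,0,0],[-0.3,0,0,0,0,0,0],[-0.3,0,0,0,0,0,0],[-0.3,0,0,0,0,0,0],[0,0,0,0,0,0,0]]

```text
t: 13.28
tool_pos: [0.5253, -0.1544, 0.0551]
ee_rot: [-0.451, 0.546, -0.544, 0.451]
contact_force: [0.6, -0.7, -0.0]
grip_width: 0.002
```

```bash
cat > st.py <<'E'
from h import *
s=robot.observe();t=s['tool_pos'];p=[.5588,.0345,-.1802]
a=p[2];d=t[:2]-p[:2];print(s['t'],t.round(4),'own mm',(1000*np.array([d[0]*np.cos(a)+d[1]*np.sin(a),-d[0]*np.sin(a)+d[1]*np.cos(a)])).round(1),s['contact_force'].round(1),'own',R.from_rotvec([0,0,-a]).apply(s['contact_force']).round(1))
E
python3 st.py
```

```text
13.275 [ 0.5253 -0.1544  0.0551] own mm [   0.9 -191.8] [ 0.6 -0.7 -0. ] own [ 0.7 -0.6 -0. ]
```

jog_arm:
  targets:
    - [[-0.25,0,-0.01,0,0,0,0],[-0.2,0,-0.01,0,0,0,0],[-0.1,0,0,0,0,0,0],[0,0,0,0,0,0,0]]

```text
t: 13.78
tool_pos: [0.5292, -0.1337, 0.0554]
ee_rot: [-0.451, 0.545, -0.545, 0.451]
contact_force: [0.2, -0.4, 0.0]
grip_width: 0.007
```

```bash
python3 st.py
```

```text
13.775 [ 0.5292 -0.1337  0.0554] own mm [   1.  -170.8] [ 0.2 -0.4  0. ] own [ 0.3 -0.4  0. ]
```

jog_arm:
  targets:
    - [[-0.05,0,0,0,0,0,0],[-0.05,0,0,0,0,0,0],[0,0,0,0,0,0,0]]

```text
t: 14.15
tool_pos: [0.5296, -0.1324, 0.0555]
ee_rot: [0.452, -0.544, 0.545, -0.45]
contact_force: [-3.0, -8.2, -0.5]
grip_width: 0.005
```

```bash
python3 st.py
```

```text
14.15 [ 0.5296 -0.1324  0.0555] own mm [   1.2 -169.4] [-3.  -8.2 -0.5] own [-1.4 -8.6 -0.5]
```

jog_arm:
  targets:
    - [[-0.05,0,0,0,0,0,0],[0,0,0,0,0,0,0]]

```text
t: 14.4
tool_pos: [0.5296, -0.1323, 0.0556]
ee_rot: [0.453, -0.543, 0.546, -0.449]
contact_force: [-5.2, -18.2, -0.7]
grip_width: 0.003
```

```bash
python3 st.py
```

```text
14.4 [ 0.5296 -0.1323  0.0556] own mm [   1.2 -169.3] [ -5.2 -18.2  -0.7] own [ -1.8 -18.8  -0.7]
```

jog_arm:
  targets:
    - [[0.3,0,0,0,0,0,0],[0.3,0,0,0,0,0,0],[0,-0.8,0,0,0,0,0],[0,-1,0,0,0,0,0],[0,-1,0,0,0,0,0],[0,0,0,0,0,0,0]]

```text
t: 15.15
tool_pos: [0.5284, -0.1532, 0.1707]
ee_rot: [0.449, -0.543, 0.547, -0.452]
contact_force: [0.1, 0.5, -0.6]
grip_width: 0.002
```

```bash
python3 st.py; python3 - <<'E'
from h import *
import pickle
c=cam('wrist');save('w9',c['image']);pickle.dump(c,open('w9.pkl','wb'))
c=cam('top');save('top2',cv2.resize(c['image'][140:240,150:325],None,fx=4.5,fy=4.5,interpolation=cv2.INTER_CUBIC));pickle.dump(c,open('top2.pkl','wb'))
E
```

```text
15.15 [ 0.5284 -0.1532  0.1707] own mm [   3.7 -190.1] [ 0.1  0.5 -0.6] own [ 0.   0.5 -0.6]
```

View pics/w9.png

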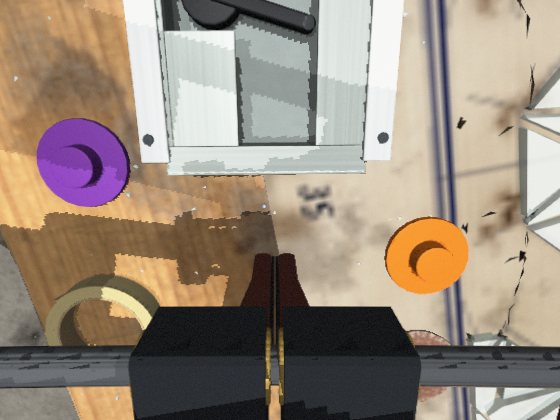

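View pics/top2.png

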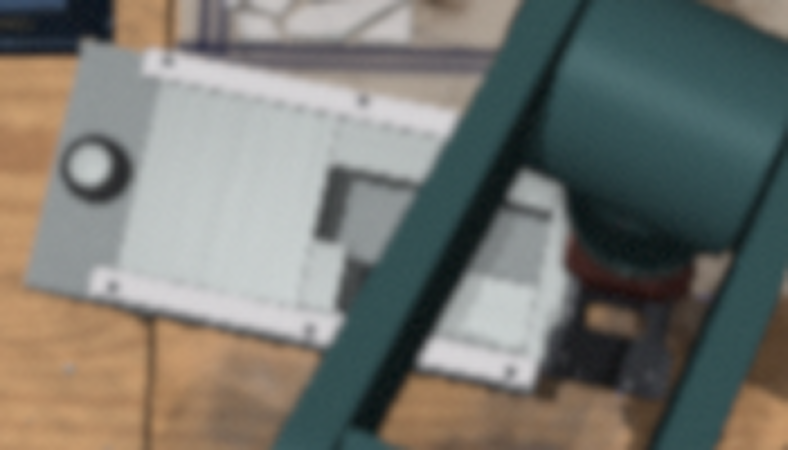

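```bash
cat >> h.py <<'E'
def toown(P,p=(.5588,.0345,-.1802)):
    a=p[2];d=np.array(P)[:,:2]-p[:2];return 1000*np.c_[d[:,0]*np.cos(a)+d[:,1]*np.sin(a),-d[:,0]*np.sin(a)+d[:,1]*np.cos(a)]
E
python3 - <<'E'
from h import *
import pickle
c=pickle.load(open('w9.pkl','rb'))
q=toown(ray(c,[[312,22],[240,10],[240,-2]],.06));print('pointer',q,np.arctan2(q[0,1]+45,q[0,0]+35))
print('guard edge/slot',toown(ray(c,[[170,166],[365,165],[240,144],[315,144]],.084)))
print(proj(c,own((.5588,.0345,-.1802),[[-35,-45,60],[19.5,-82,60],[7,-105,48]])))
E
```

```text
pointer [[ 31.62603853 -62.74675018]
 [-14.71319767 -55.58028868]
 [-14.46978733 -48.83587671]] -0.2603194061488613
guard edge/slot [[ -61.94455527 -151.58823873]
 [  66.02566529 -151.9925173 ]
 [ -15.66136185 -137.64663086]
 [  32.84402106 -138.04281332]]
[[207.2347193   -8.85763072]
 [293.03137475  54.60421978]
 [274.32233386  91.93627187]]
```

jog_arm:
  targets:
    - [[-0.6,0,0.05,0,0,0,0],[-0.8,0,0.05,0,0,0,0],[-0.7,0,0,0,0,0,0],[0,0.6,0,0,0,0,0],[0,0.6,0,0,0,0,0],[0,0.4,0,0,0,0,0],[0,0,0,0,0,0,0]]

```text
t: 16.12
tool_pos: [0.544, -0.07, 0.1015]
ee_rot: [-0.451, 0.546, -0.544, 0.45]
contact_force: [0.8, 0.1, -0.8]
grip_width: 0.007
```

```bash
python3 st.py; python3 - <<'E'
from h import *
c=cam('wrist');save('w10',c['image']);s=robot.observe();Rm=R.from_quat(s['ee_rot']).as_matrix();print(np.degrees(np.arctan2(Rm[1,2],Rm[0,2])),Rm[:,1])
E
```

```text
16.125 [ 0.544  -0.07    0.1015] own mm [   4.2 -105.5] [ 0.8  0.1 -0.8] own [ 0.8  0.2 -0.8]
-10.844612361727384 [-2.23033763e-03  7.57945758e-04 -9.99997226e-01]
```

View pics/w10.png

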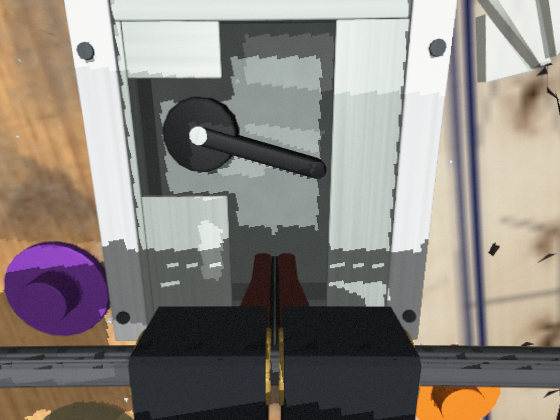

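The pointer runs from (198,135) to (320,170), and the fingers at (275,260) are over the open slot. I go down and push the pointer toward +y.

jog_arm:
  targets:
    - [[0,0.3,0.1,0,0,0,0],[0,0.4,0,0,0,0,0],[0,0.4,0,0,0,0,0],[0,0.22,0,0,0,0,0],[0,0,0,0,0,0,0]]

```text
t: 16.8
tool_pos: [0.5488, -0.0709, 0.0496]
ee_rot: [-0.451, 0.546, -0.544, 0.45]
contact_force: [0.2, -0.3, -0.1]
grip_width: 0.004
```

```bash
python3 st.py
```

```text
16.8 [ 0.5488 -0.0709  0.0496] own mm [   9.1 -105.4] [ 0.2 -0.3 -0.1] own [ 0.3 -0.3 -0.1]
```

jog_arm:
  targets:
    - [[-0.3,0.03,0,0,0,0,0],[-0.3,0,0,0,0,0,0],[-0.3,0,0,0,0,0,0],[-0.2,0,0,0,0,0,0],[-0.15,0,0,0,0,0,0],[-0.1,0,0,0,0,0,0],[0,0,0,0,0,0,0]]

```text
t: 17.68
tool_pos: [0.5595, -0.0177, 0.0494]
ee_rot: [-0.451, 0.545, -0.545, 0.451]
contact_force: [-0.9, -0.7, -0.8]
grip_width: 0.004
```

```bash
python3 st.py
```

```text
17.675 [ 0.5595 -0.0177  0.0494] own mm [ 10.1 -51.2] [-0.9 -0.7 -0.8] own [-0.7 -0.9 -0.8]
```

jog_arm:
  targets:
    - [[-0.1,0,0,0,0,0,0],[-0.1,0,0,0,0,0,0],[0,0,0,0,0,0,0]]

```text
t: 18.05
tool_pos: [0.5608, -0.0098, 0.0492]
ee_rot: [-0.451, 0.545, -0.545, 0.45]
contact_force: [-0.8, 0.2, -0.6]
grip_width: 0.006
```

```bash
python3 st.py
```

```text
18.05 [ 0.5608 -0.0098  0.0492] own mm [  9.9 -43.2] [-0.8  0.2 -0.6] own [-0.8  0.1 -0.6]
```

jog_arm:
  targets:
    - [[-0.07,0,0,0,0,0,0],[-0.07,0,0,0,0,0,0],[0,0,0,0,0,0,0]]

```text
t: 18.42
tool_pos: [0.5624, -0.0044, 0.0495]
ee_rot: [-0.451, 0.545, -0.545, 0.451]
contact_force: [-0.6, -1.4, -0.1]
grip_width: 0.003
```

```bash
python3 st.py; python3 - <<'E'
from h import *
save('w11',cam('wrist')['image'])
E
```

```text
18.425 [ 0.5624 -0.0044  0.0495] own mm [ 10.5 -37.6] [-0.6 -1.4 -0.1] own [-0.3 -1.5 -0.1]
```

View pics/w11.png

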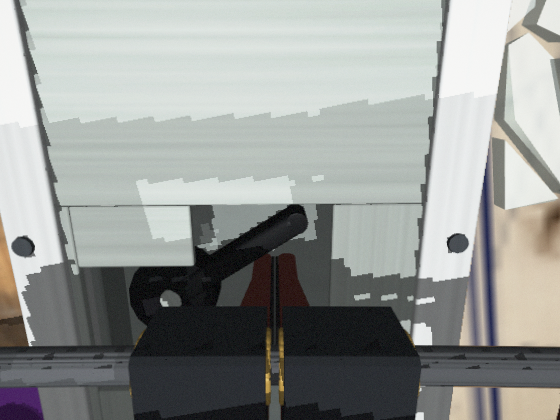

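The pointer now runs up-left from (165,295) to (297,220), so it is turning counterclockwise. I keep pushing until the stop.

jog_arm:
  targets:
    - [[-0.05,0,0,0,0,0,0],[-0.05,0,0,0,0,0,0],[0,0,0,0,0,0,0]]

```text
t: 18.85
tool_pos: [0.5628, -0.0019, 0.0495]
ee_rot: [0.451, -0.544, 0.545, -0.45]
contact_force: [-1.8, -7.7, 0.6]
grip_width: 0.011
```

```bash
python3 st.py
```

```text
18.85 [ 0.5628 -0.0019  0.0495] own mm [ 10.5 -35.1] [-1.8 -7.7  0.6] own [-0.4 -7.9  0.6]
```

jog_arm:
  targets:
    - [[-0.05,0,0,0,0,0,0],[0,0,0,0,0,0,0]]

```text
t: 19.1
tool_pos: [0.5628, -0.0014, 0.0494]
ee_rot: [0.452, -0.544, 0.545, -0.45]
contact_force: [-3.4, -14.4, 0.6]
grip_width: 0.007
```

```bash
python3 st.py
```

```text
19.1 [ 0.5628 -0.0014  0.0494] own mm [ 10.4 -34.6] [ -3.4 -14.4   0.6] own [ -0.8 -14.8   0.6]
```

jog_arm:
  targets:
    - [[0.2,0,0,0,0,0,0],[0.3,0,0,0,0,0,0],[0,-0.8,-0.1,0,0,0,0],[0,-1,0,0,0,0,0],[0,-1,0,0,0,0,0],[0,0,0,0,0,0,0]]

```text
t: 19.85
tool_pos: [0.5584, -0.0182, 0.1647]
ee_rot: [0.449, -0.543, 0.547, -0.452]
contact_force: [0.1, -0.3, -0.7]
grip_width: 0.002
```

```bash
python3 st.py; python3 - <<'E'
from h import *
import pickle
c=cam('wrist');save('w12',c['image']);pickle.dump(c,open('w12.pkl','wb'))
E
```

```text
19.85 [ 0.5584 -0.0182  0.1647] own mm [  9.  -51.9] [ 0.1 -0.3 -0.7] own [ 0.2 -0.2 -0.7]
```

View pics/w12.png

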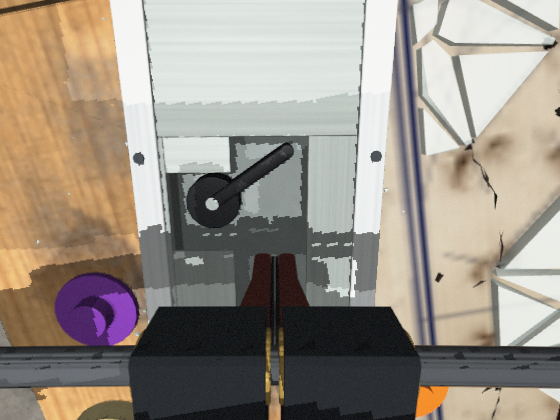

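The pointer now stands at about +0.61 rad, from (212,204) to (290,149), so the knob is at its stop. Next I move toward the button.

jog_arm:
  targets:
    - [[-0.6,0,-0.1,0,0,0,0],[-0.9,0,-0.12,0,0,0,0],[-0.9,0,0,0,0,0,0],[-0.6,0,0,0,0,0,0],[0,0,0,0,0,0,0]]

```text
t: 20.52
tool_pos: [0.5687, 0.1031, 0.1597]
ee_rot: [-0.452, 0.545, -0.544, 0.451]
contact_force: [0.8, -0.4, 1.3]
grip_width: 0.006
```

```bash
python3 st.py; python3 - <<'E'
from h import *
c=cam('wrist');save('w13',c['image'])
P=own((.5588,.0345,-.1802),[[0,155,70],[0,155,75],[0,155,80]]);print(proj(c,P),(P-robot.observe()['tool_pos'])@R.from_quat(robot.observe()['ee_rot']).as_matrix()/.04)
d=cam('scene');save('s13',cv2.resize(d['image'][210:335,110:245],None,fx=4,fy=4))
print(proj(d,P))
E
```

```text
20.525 [0.5687 0.1031 0.1597] own mm [-2.5 69.2] [ 0.8 -0.4  1.3] own [ 0.9 -0.3  1.3]
[[275.09349754  89.51183798]
 [275.08614592  89.23767458]
 [275.07848606  88.95201067]] [[-2.17172078  2.24575931  0.05204057]
 [-2.17163146  2.1207598   0.05170341]
 [-2.17154214  1.99576029  0.05136625]]
[[147.90862206 273.15902227]
 [147.5385114  271.01647996]
 [147.16663222 268.86391002]]
```

View pics/w13.png

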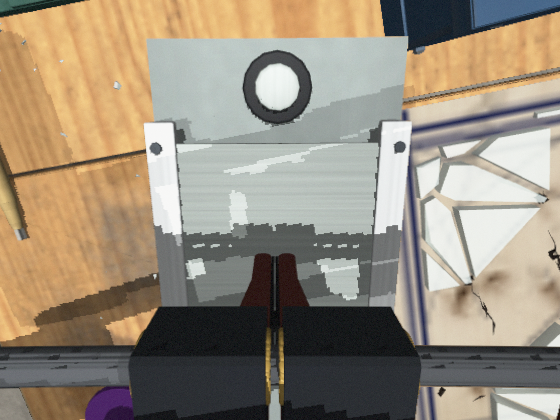

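View pics/s13.png

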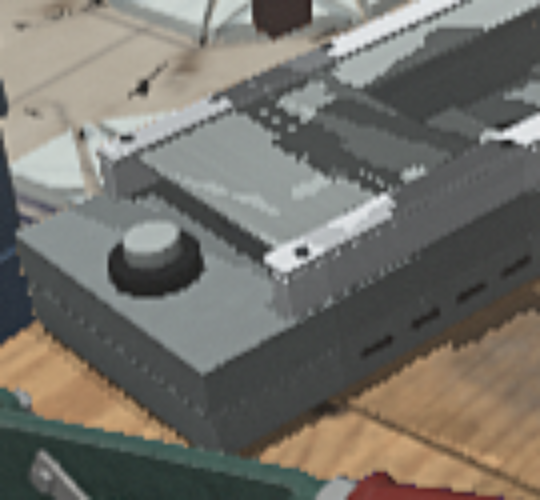

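jog_arm:
  targets:
    - [[-0.6,0,0.06,0,0,0,0],[-0.9,0,0,0,0,0,0],[-0.67,0,0,0,0,0,0],[0,0.6,0,0,0,0,0],[0,0.6,0,0,0,0,0],[0,0.4,0,0,0,0,0],[0,0,0,0,0,0,0]]

```text
t: 21.5
tool_pos: [0.5872, 0.1856, 0.096]
ee_rot: [-0.451, 0.546, -0.545, 0.449]
contact_force: [-0.2, -0.1, -0.2]
grip_width: 0.004
```

```bash
python3 st.py
```

```text
21.5 [0.5872 0.1856 0.096 ] own mm [  0.9 153.7] [-0.2 -0.1 -0.2] own [-0.2 -0.1 -0.2]
```

jog_arm:
  targets:
    - [[0,0.2,0,0,0,0,0],[0,0.15,0,0,0,0,0],[0,0.1,0,0,0,0,0],[0,0,0,0,0,0,0]]

```text
t: 22.0
tool_pos: [0.5887, 0.1866, 0.0797]
ee_rot: [0.45, -0.545, 0.545, -0.451]
contact_force: [0.8, -0.7, 3.2]
grip_width: 0.005
```

```bash
python3 st.py
```

```text
22.0 [0.5887 0.1866 0.0797] own mm [  2.2 155. ] [ 0.8 -0.7  3.2] own [ 0.9 -0.6  3.2]
```

jog_arm:
  targets:
    - [[0,0.08,0,0,0,0,0],[0,0.08,0,0,0,0,0],[0,0,0,0,0,0,0]]

```text
t: 22.38
tool_pos: [0.5888, 0.1867, 0.076]
ee_rot: [0.45, -0.545, 0.545, -0.451]
contact_force: [-6.8, -2.2, 23.9]
grip_width: 0.005
```

```bash
python3 st.py
```

```text
22.375 [0.5888 0.1867 0.076 ] own mm [  2.3 155.1] [-6.8 -2.2 23.9] own [-6.3 -3.4 23.9]
```

```bash
python3 st.py; python3 - <<'E'
from h import *
d=cam('scene');save('s14',cv2.resize(d['image'][220:310,110:210],None,fx=6,fy=6,interpolation=cv2.INTER_CUBIC))
E
```

```text
22.375 [0.5888 0.1867 0.076 ] own mm [  2.3 155.1] [-6.8 -2.2 23.9] own [-6.3 -3.4 23.9]
```

View pics/s14.png

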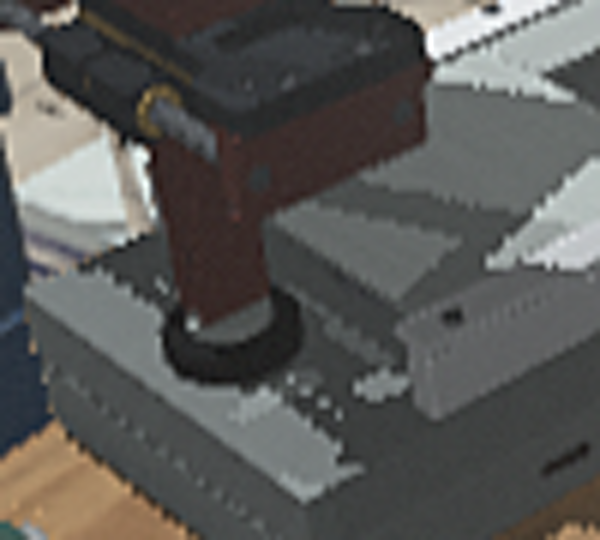

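The fingers are at z 0.076 with 24 N. The spring gives only about 5 N, so the button is on its stop, and the picture shows it sunk with the fingertips still above the collar near (235,340). I let go.

jog_arm:
  targets:
    - [[0,-0.2,0,0,0,0,0],[0,-0.4,0,0,0,0,0],[0,-0.8,0,0,0,0,0],[0,-1,0,0,0,0,0],[0.8,-0.8,0,0,0,0,0],[0.8,0,0,0,0,0,0],[0.6,0,0,0,0,0,0],[0,0,0,0,0,0,0]]

```text
t: 23.42
tool_pos: [0.5714, 0.0991, 0.2014]
ee_rot: [-0.45, 0.546, -0.545, 0.45]
contact_force: [-0.0, 0.1, -0.4]
grip_width: 0.008
```

```bash
python3 st.py; python3 - <<'E'
from h import *
d=cam('scene');save('s15',cv2.resize(d['image'][180:320,110:330],None,fx=3.5,fy=3.5))
c=cam('top');save('top3',c['image'])
w=cam('wrist');save('w15',w['image'])
E
```

```text
23.425 [0.5714 0.0991 0.2014] own mm [ 0.8 65.8] [-0.   0.1 -0.4] own [-0.   0.1 -0.4]
```

View pics/s15.png

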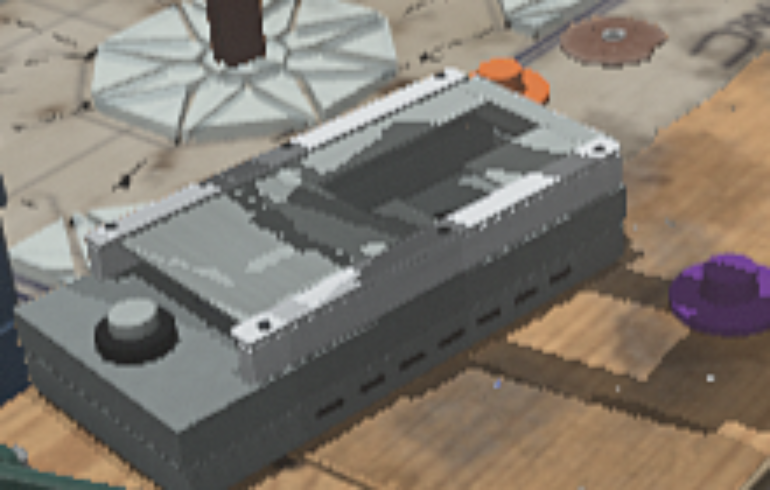

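View pics/top3.png

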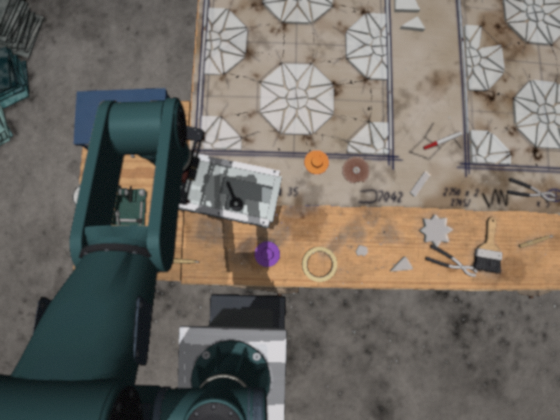

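View pics/w15.png

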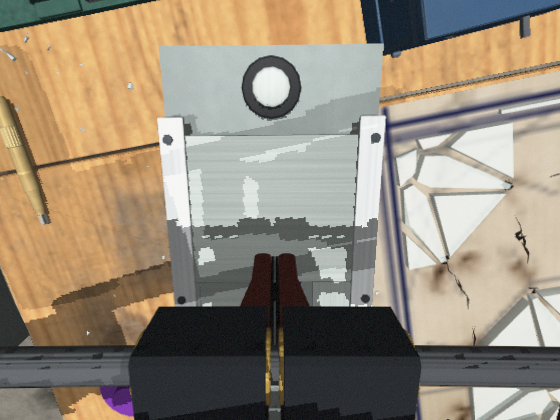

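The button is back up at (133,315) in the scene crop, the guard is shut, and the bystanders are at the same pixels as at the start. I hand the job in.

```bash
python3 -c "
from h import *
print(robot.finish_job())"
```

```text
the job is handed in; nothing more can be done
None
```

The polisher is ready and was started in the order asked, and I handed the job in at about 23.5 s of the 64 s allowed.

- **Disc:** I gripped the grey polishing disc by its hub and laid it hub up in the mouth. The wrist view showed it flat with an even gap all round.
- **Guard:** I pushed it by the flange until the force rose to about 19 N with no more travel. In the pictures, the edge of the slot matched the fully shut position to about 2 mm; the flange edge read 7 mm short of it. I trusted the stop force and the slot.
- **Clamp knob:** I pushed the pointer counterclockwise through the slot until it stopped at about 15 N. Afterwards it stood at about +0.61 rad from the polisher's x axis; the stop is at +0.60.
- **Start button:** I pressed it to 24 N, well above its 5 N spring, and let go; it sprang back up. I could not measure its travel. The fingers ended at z = 0.076 m. From the pictures, its top at rest is at about 0.080 m, so fully down would be about 0.074 m. The 2 mm difference is within camera error, so I judged full press from the hard stop.
- **Bystanders:** In the last top view, the tape roll, worn disc, heart and the orange and purple discs were where they started. The arm was clear and touching nothing.

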